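# Hold the bag clip gaping around the card's edge

## Robot

A 6-joint arm with a two-finger parallel gripper is mounted at the origin on the work surface. World frame = base frame: x ahead of the robot, y to its left, z up, the work surface at z = 0. Lengths are in mm, angles in rad, forces in N, time in s.
With the tool pointing down it reaches from about 350 to 975 mm from the base axis. Payload 7.1 kg.
Tool frame: the origin (TCP) lies on the front face of the gripper's body, between the roots of the fingers; the fingertips stand 80 mm ahead of it and the grasp point (between the pads) lies 61 mm ahead of it; z points along the fingers, y is the line along which they close (so a half turn about z gives the same grasp; the last joint's range is limited). The gripper opens to 88 mm and grips with 3 to 60 N. Pads are 20 mm wide; open, the fingers measure 115 mm over their backs; the gripper's body (75 mm by 178 mm) begins 61 mm behind the grasp point.
Start: joints at [1.208, 0.423, 1.63, -0, 1.089, -0.019], TCP at [210.635, 588.42, 302.675] pointing down, gripper open.
Joint ranges: [-3, 3], [-0.9, 2.11], [0.09, 2.58], [-1.31, 4.45], [0.11, 2.69], [-2.54, 2.54]. Speed limits (rad/s): [2.39, 2.39, 3.01, 3.14, 3.14, 3.14].

## Interface

Orientations are given as a rotation vector (axis times angle).
In Python, from workcell import readout, vision, close_job gives the robot as it stands.
- The arm moves only by the tool servo_tool, never from a script. Its argument "plan" is a list that holds one entry, the list of rows, each a list of 7 numbers: the gripper command: -1 is fully open, 1 is shut, values between are in proportion, then the shift along the world's x, y, z in units of 40 mm (1.0 is 40 mm), then the turn, a rotation vector about the world's x, y, z in units of 5 degrees (1.0 is 5 degrees). A call has 1 to 5 rows; each row shifts and turns the commanded pose from where the row before left it; what a row does not reach is not made up. A row lasts 1/12 s, in which the tool goes at most 41.7 mm and 7.16 degrees, less where a joint would pass 70% of its speed; a pose out of reach is approached as far as the arm can. A call is refused whole if a number of a shift passes 1 or a number of a turn 1, either way. A call with a gripper value outside its range is refused whole. The fingers move at their own pace and stop on an object; the grip force is fixed at half the most. Time passes only in rows, so rows that do not move let the fingers close. It gives the time, the measured TCP pose, the force, the opening and the grip force at its end, in the units of the state.
- readout.get_obs(): the state, without advancing time (a new reading comes with each control period).
- vision.get_image(name): name is "scene" or "top" or "wrist"; returns the picture (420x560x3 uint8, red, green, blue); there is no depth.
- vision.camera_params(name): a dict with "fx", "fy", "cx", "cy" (pixels), "D" ([k1, k2, p1, p2, k3] as OpenCV has them; the pictures are not rectified), "rvec" (rotation vector, rad) and "tvec" (3), from world to camera coordinates, as OpenCV has them; the wrist camera has in their place "hand_eye" (4x4, takes a point from camera to tool coordinates, whose origin is the TCP and whose axes are the flange's). Camera axes: x right, y down, z forward; pixel columns grow to the right and rows downward; lengths in mm; the calibration is good to about 2 mm. A picture is of the moment at which its call begins: read the wrist's pose just before it. camera_params takes no time and is no camera call.
- close_job(): hands the job in; it is judged then, once.
The state is a dict: "t": time; "qpos": joint angles; "qvel": joint speeds; "joint_torque": joint torques, N m; "ee_pos": TCP position; "orientation": TCP orientation; "ft_force": force on the tool from outside, world axes, zero at the start; "moment": the same for the moment, N m; "width": finger opening in mm; "grasp_force": force on a finger pad.
Only numpy, scipy, OpenCV 4.12 (cv2) and the standard library are available. Lean on these libraries where they do the work, as an engineer would, in place of code of your own. Each camera call takes 0.05 s, during which the arm holds its last target. There are 200 camera calls.

## Task

The cup is in the way of the front upright edge of the card in the tablet stand: set it down upright on the cork coaster. Then pick up the spring clip by its levers, squeeze it open and bring it in so that its gaping jaws reach about 2 cm past that front edge, one on each side of the card, without touching the card, and finish still holding it there, squeezed open and clear of the sill, so that I can slip a note in beside the card. Do not shift the stand, tip the cup or disturb the other things on the sill.

Things in the scene. Friction and masses are not known exactly. Their poses are not given: they have to be found in the camera images.
- card_stand: Loose aluminium upright tablet stand with a stiff brown card fixed in its slot, 0.8 kg. Origin: centre of the base's underside; x lies in the card's plane and points away from the card's front edge, y square to the card, z up. Base 90 (x) x 100 (y) x 10 mm; two slot cheeks, x -35 to +35 mm, 21 mm over both in y, 34 mm high
- card_edge (a point): Middle of the card's front upright edge (the one towards the robot), at x = -85 mm of the stand, 65 mm above the sill; axes as the stand's. The card is 4 mm thick (y -2 to +2), spans x -85 to +45 mm of the stand and 10 to 120 mm above the sill, so the edge overhangs the base by 40 mm
- cup: Terracotta-coloured ceramic cup without handle, rim 62 mm across, 75 mm high, tapering a little towards its foot, wall 4 mm, about 0.16 kg, standing upright close in front of the card's front edge. Origin: centre of its underside, z up
- coaster: Round cork coaster, 100 mm across, 5 mm thick, fixed on the sill. Origin: centre of its underside
- clip: Grey plastic spring bag clip lying on its side, hinge pin upright; 70 g, 30 mm high as it lies, 114 mm long. Two arms either side of its middle line: jaws to +x (tips 60 mm from the pin), ribbed levers to -x (ends 54 mm from the pin). This body is the +y arm. Origin: on the pin's axis at the underside; shut, x is the middle line, y goes across it, z up
- clip_jaw (a joint): Opening angle between the arms, rad: 0 shut (by the spring), 0.5 fully open (a stop; jaws gape about 27 mm). Pinching the levers together opens the jaws, each arm turning half the angle; pinched 40 mm behind the pin it takes about 5 N to start and 9 N to open fully
- jaw_a (a point): Tip of the +y jaw: point on its gripping face, half-way up the clip, 55 mm from the pin
- jaw_b (a point): Tip of the -y jaw: point on its gripping face, half-way up the clip, 55 mm from the pin
- clip_pin (a point): Middle of the clip's hinge pin, 15 mm above its underside. Behind the pin the shut clip's levers spread in a V, over their outsides 28 mm wide at 20 mm from the pin, 38 mm at 40 mm, 44 mm at the ends; fully open they are parallel, about 18 mm over their outsides
- remote: Bystander: white plastic remote for the blinds, 150 x 42 x 18 mm, lying flat. Origin: centre of its underside, x along it
- jar: Bystander: glass jar with clamp lid, 90 mm across (104 over the clamp), 140 mm high. Origin: centre of its underside
- candle: Bystander: candle in an aluminium tin, 68 mm across, 45 mm high. Origin: centre of its underside
- glasses_case: Bystander: grey glasses case, 160 x 62 x 40 mm. Origin: centre of its underside, x along it
There are look-alikes about, which are no part of the job. Leave any purple look-alike of the cup alone.

How it is judged (in metres and radians):
On the way, in this order (a step that is already met when the one before it is completed fails the run):
1. the cup stands upright on the coaster, let go (horizontal distance between cup and coaster below 0.028 m and height (world z) of cup between 0.002 and 0.012 m and angle between cup's own z axis and vertical below 0.12 rad and linear speed of cup below 0.03 m/s and contact force between the fingers and cup below 0.2 N), for 0.2 s.
2. the clip is squeezed open in the fingers and off the sill (value of joint clip_jaw above 0.3 rad and height (world z) of clip above 0.015 m and contact force between the fingers and clip above 2 N), for 0.2 s.
At the end, for the whole second after the job is handed in: Clip held at rest > 15 mm up, open > 0.3 rad, not touching card; jaw tips either side of the card, > 2 mm off its faces, 6 mm or more inside its front edge, pin outside, 34-118 mm up. Cup let go, upright, within 28 mm of coaster centre. Stand within 20 mm, bystanders 30 mm of their starts (all of step 1 and all of step 2 and ((y of jaw_a in the frame of card_stand above 0.004 m and y of jaw_b in the frame of card_stand below -0.004 m) or (y of jaw_b in the frame of card_stand above 0.004 m and y of jaw_a in the frame of card_stand below -0.004 m)) and x of each of jaw_a, jaw_b in the frame of card_stand above -0.079 m and z of jaw_a in the frame of card_stand between 0.034 and 0.118 m and z of jaw_b in the frame of card_stand between 0.034 and 0.118 m and x of clip_pin in the frame of card_stand below -0.088 m and contact force between clip and card_stand below 0.5 N and linear speed of clip below 0.03 m/s and distance of card_stand from where it was at the start of the episode below 0.02 m and angle between card_stand's own z axis and vertical below 0.1 rad and distance of each of remote, jar, candle, glasses_case from where it was at the start of the episode below 0.03 m); the arm keeps its last pose, push and grip.
It fails at once if the card stand is shifted by more than 30 mm or tipped (distance of card_stand from where it was at the start of the episode above 0.03 m or angle between card_stand's own z axis and vertical above 0.3 rad).
It fails at once if the cup is tipped (angle between cup's own z axis and vertical above 0.6 rad).
It fails at once if the cup is dropped from a height (linear speed of cup above 0.8 m/s and contact force between the fingers and cup below 0.1 N).
It fails at once if a bystander is disturbed (distance of any of remote, jar, candle, glasses_case from where it was at the start of the episode above 0.04 m).
It also fails if it takes over 54 s, if anything falls off the work surface, if the arm or the gripper's body presses on something with over 40 N, if the wrist force passes 120 N, or if a joint passes its speed limit or range.

## Working session

There is one attempt and no reset: what is moved stays moved. The work goes in short steps, Python scripts to look and compute and a tool call to move; the robot and the scene stay as the last step left them, time stands still between calls to the robot, and variables do not carry over. Pictures are saved under pics/ and viewed, at most 10 in all, crops included, and the job is handed in when it is done.

Besides the shell and the picture viewer there is one more tool, called after ">>>" by a JSON object that holds its "op" and its "data", one argument or row to a line. servo_tool: Moves the arm, as the interface text tells. Its arguments: {"type":"object","properties":{"plan":{"type":"array"}},"required":["plan"]}

```bash
mkdir -p pics; ls; python3 - <<'E'
from workcell import readout, vision
import cv2
for n in ["scene","top"]:
    im=vision.get_image(n); cv2.imwrite(f"pics/{n}0.png",cv2.cvtColor(im,cv2.COLOR_RGB2BGR)); print(n,vision.camera_params(n))
print(vision.camera_params("wrist"))
print(readout.get_obs())
E
```

```text
pics
scene {'fx': 492.80696515887195, 'fy': 492.80696515887195, 'cx': 280.99216240220744, 'cy': 211.68996014861688, 'D': array([-0.01457122,  0.        ,  0.        ,  0.        ,  0.        ]), 'rvec': array([ 0.76026538,  2.78240069, -0.8302243 ]), 'tvec': array([ 526.53487703, -150.35666114, 1341.87184471])}
top {'fx': 398.34082550873796, 'fy': 398.34082550873796, 'cx': 273.4999881553746, 'cy': 204.9643288374252, 'D': array([-0.05892433,  0.        ,  0.        ,  0.        ,  0.        ]), 'rvec': array([ 2.0782769 , -2.14825872,  0.22997618]), 'tvec': array([-87.07811904, 579.16818681, 859.7963289 ])}
{'fx': 342.4012896603057, 'fy': 342.4012896603057, 'cx': 278.51408430712905, 'cy': 210.9657136863517, 'D': array([-0.01099474,  0.        ,  0.        ,  0.        ,  0.        ]), 'hand_eye': array([[-1.24830579e-04, -9.68195458e-01, -2.50195003e-01,
         6.76840393e+01],
       [ 9.99999916e-01, -2.18543929e-04,  3.46780193e-04,
         5.51832700e-01],
       [-3.90429607e-04, -2.50194938e-01,  9.68195404e-01,
        -8.23410190e+01],
       [ 0.00000000e+00,  0.00000000e+00,  0.00000000e+00,
         1.00000000e+00]])}
{'t': 0.1, 'qpos': array([ 1.20799133e+00,  4.23766326e-01,  1.63063894e+00,  2.46213073e-06,
        1.08859715e+00, -1.90374088e-02]), 'qvel': array([-0.00028672, -0.00082793, -0.00082042,  0.00057831, -0.00040136,
       -0.00137286]), 'joint_torque': array([ 5.18646684e-04, -5.45612848e+01, -2.74324518e+01,  6.46078144e-02,
        1.88380742e-02,  2.34503165e-05]), 'ee_pos': array([210.50025469, 588.05128928, 301.9681965 ]), 'orientation': array([-5.37289398e-01, -3.09503239e+00,  2.17338924e-03]), 'ft_force': array([-0.087657  , -0.98420621, -0.47570373]), 'moment': array([-0.0619669 , -0.06534369, -0.04926172]), 'grasp_force': 0.0, 'width': 87.8420496062465}
```

View pics/scene0.png

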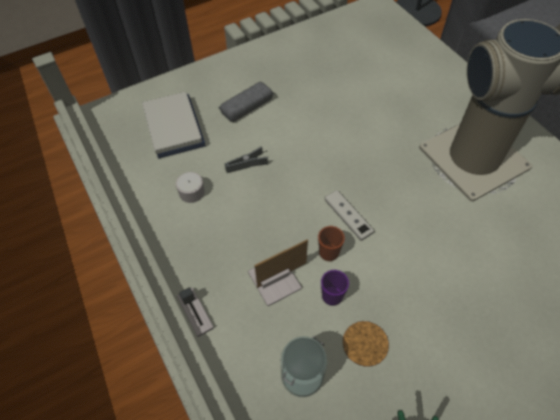

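View pics/top0.png

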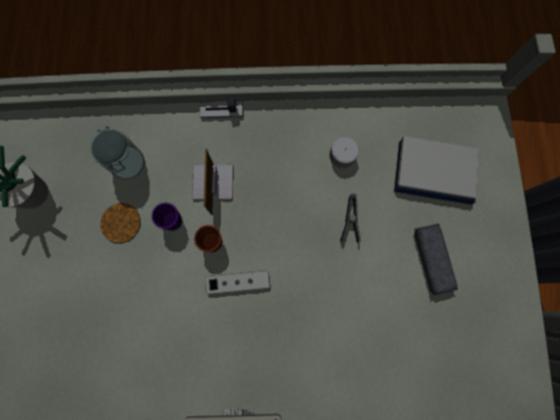

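The scene view shows the terracotta cup (331,243), purple cup (334,288), coaster (366,343), card (282,265) and clip (247,160) with its levers toward the robot. In the top view these are cup (208,238), purple (166,216), coaster (120,222), stand (213,182) and clip (351,220).

```bash
cat > h.py <<'E'
import numpy as np, cv2
from scipy.spatial.transform import Rotation as R
from workcell import readout, vision
def cam(n):
    p=vision.camera_params(n); K=np.array([[p['fx'],0,p['cx']],[0,p['fy'],p['cy']],[0,0,1]])
    if n=='wrist':
        o=readout.get_obs(); T=np.eye(4); T[:3,:3]=R.from_rotvec(o['orientation']).as_matrix(); T[:3,3]=o['ee_pos']
        W=T@p['hand_eye']; Rc=W[:3,:3].T; c=W[:3,3]
    else:
        Rc=cv2.Rodrigues(p['rvec'])[0]; c=-Rc.T@p['tvec']
    return K,p['D'],Rc,c
def cast(C,px,z):
    K,D,Rc,c=C
    u=cv2.undistortPoints(np.float64(px).reshape(-1,1,2),K,D).reshape(-1,2)
    d=np.c_[u,np.ones(len(u))]@Rc
    return c+d*((z-c[2])/d[:,2])[:,None]
def blob(m,k=0):
    cs=sorted(cv2.findContours(m.astype(np.uint8),0,cv2.CHAIN_APPROX_NONE)[0],key=cv2.contourArea)[::-1]
    return cs[k].reshape(-1,2)
def hsv(im): return [x.astype(int) for x in cv2.split(cv2.cvtColor(im,cv2.COLOR_RGB2HSV))]
def box(sh,x0,y0,x1,y1):
    m=np.zeros(sh,bool); m[y0:y1,x0:x1]=True; return m
E
python3 - <<'E'
from h import *
np.set_printoptions(precision=1,suppress=True)
im={n:cv2.cvtColor(cv2.imread(f'pics/{n}0.png'),cv2.COLOR_BGR2RGB) for n in('scene','top')}
B=dict(top=dict(cup=(190,220,225,256),purple=(148,198,184,234),coaster=(98,200,142,246),card=(195,145,222,214),clip=(335,190,366,250)),
 scene=dict(cup=(312,222,350,264),purple=(316,266,354,308),coaster=(340,318,392,368),card=(248,236,312,290),clip=(220,142,276,176)))
for n in B:
    C=cam(n); H,S,V=hsv(im[n])
    for k,b in B[n].items():
        bx=box(H.shape,*b)
        m=dict(cup=(S>130)&((H<14)|(H>172)),purple=(S>110)&(H>115)&(H<160),coaster=(S>110)&(H<25),card=(S>90)&(H<25),clip=V<70)[k]&bx
        c=blob(m); z=dict(cup=75,purple=75,coaster=5,card=120,clip=30)[k]
        r=cv2.minAreaRect(c)
        P=cast(C,c,z)
        print(n,k,cv2.boundingRect(c),cv2.contourArea(c),'centroid@z',P[:,:2].mean(0),'min',P.min(0)[:2],'max',P.max(0)[:2])
        if k in('card','clip'): print(cast(C,cv2.boxPoints(r),z)[:,:2].tolist(), cv2.boxPoints(r).tolist())
    w,h=(im[n].shape[1],im[n].shape[0])
t=im['top']; a=cv2.resize(t[140:300,90:260],None,fx=3,fy=3,interpolation=2); b=cv2.resize(t[185:255,330:375],None,fx=6,fy=6,interpolation=2)
o=np.zeros((480,800,3),np.uint8); o[:480,:510]=a; o[:420,520:790]=b
cv2.imwrite('pics/t1.png',cv2.cvtColor(cv2.convertScaleAbs(o,alpha=1.6),cv2.COLOR_RGB2BGR))
s=im['scene']; a=cv2.resize(s[190:400,230:400],None,fx=2.8,fy=2.8,interpolation=2); b=cv2.resize(s[140:180,215:280],None,fx=4.8,fy=4.8,interpolation=2)
o=np.zeros((590,800,3),np.uint8); o[:a.shape[0],:a.shape[1]]=a; o[:b.shape[0],485:485+b.shape[1]]=b
cv2.imwrite('pics/s1.png',cv2.cvtColor(cv2.convertScaleAbs(o,alpha=1.6),cv2.COLOR_RGB2BGR))
E
```

```text
top cup (195, 226, 27, 26) 516.0 centroid@z [501.2  42.9] min [472.7  14. ] max [529.7  72.4]
top purple (152, 203, 29, 27) 551.0 centroid@z [554.  138.2] min [525.  106.6] max [585.9 171. ]
top coaster (101, 203, 39, 40) 1159.0 centroid@z [556.4 271.1] min [508.2 223.4] max [605.5 319. ]
top card (204, 150, 8, 64) 315.5 centroid@z [620.7  36.7] min [550.2  29.5] max [693.8  44.8]
[[550.6551162825706, 44.6719870253455], [693.9202510367229, 45.27298809165485], [693.3693256998645, 29.614145974535163], [550.1647213389382, 29.55751570594117]] [[204.0, 213.0], [204.0, 150.0], [211.0, 150.0], [211.0, 213.0]]
top clip (340, 194, 20, 54) 464.0 centroid@z [ 529.5 -288.3] min [ 475.2 -306.1] max [ 603.5 -259.9]
[[604.3978444801538, -267.7396121324184], [602.9216298537365, -313.8005765225324], [475.1342945227685, -303.89125654654], [476.72556195091664, -259.096424204166]] [[340.0, 194.0], [359.0, 194.0], [359.0, 247.0], [340.0, 247.0]]
scene cup (319, 227, 25, 32) 387.0 centroid@z [514.4  55.2] min [477.3  19.6] max [547.6  88.1]
scene purple (323, 271, 25, 29) 362.0 centroid@z [565.4 147.7] mi
[... 288 characters left out ...]
2918, 44.37087114670817], [580.6591540654063, 90.83668545826765], [712.1420778122597, 84.74849823330561]] [[249.8786163330078, 267.13250732421875], [305.65252685546875, 240.2783966064453], [314.3095703125, 258.25836181640625], [258.53564453125, 285.11248779296875]]
scene clip (226, 149, 42, 23) 322.5 centroid@z [ 547.5 -279.9] min [ 497.3 -301.9] max [ 609.8 -249.9]
[[596.2153342025732, -326.02338908751557], [488.2194041531448, -297.8281216093009], [505.71982587742633, -248.92402004029503], [611.2571962062596, -277.0886918920973]] [[223.5294189453125, 156.8823699951172], [264.0823669433594, 147.87059020996094], [267.3764953613281, 162.69410705566406], [226.82354736328125, 171.7058868408203]]
```

View pics/t1.png

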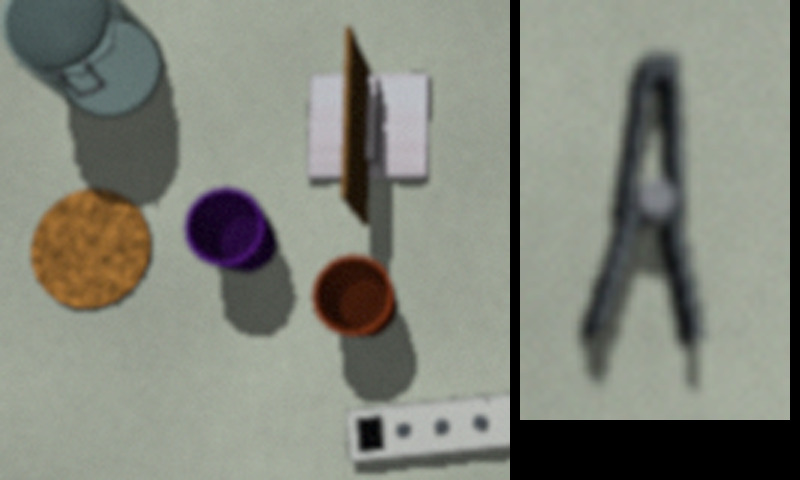

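View pics/s1.png

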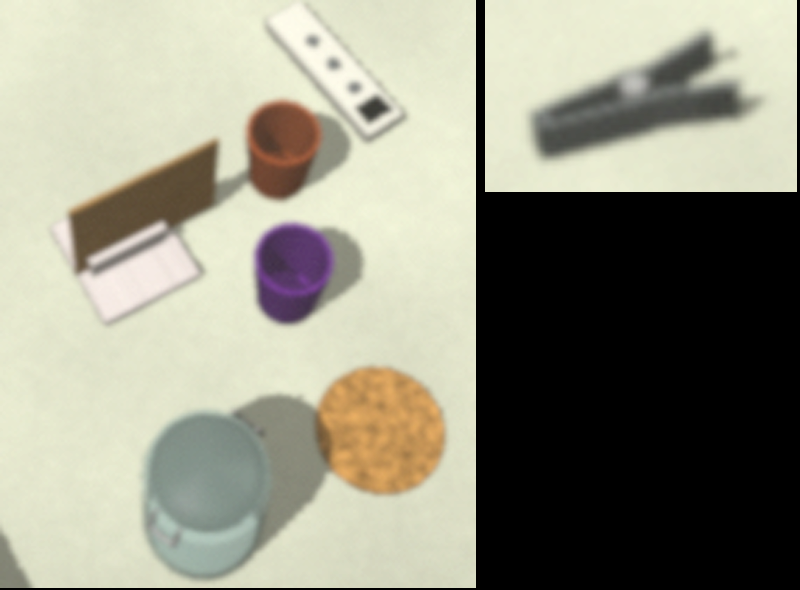

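The crops show these top-view pixels: cup rim centre (207.7,238.3), card top edge (205.7,149.3)–(204.3,205.7), base corners near (193,164) to (233,201), clip pin (353,218), jaw tip (353,194), lever ends (341.7,241) and (358.3,241.7).

```bash
python3 - <<'E'
from h import *
np.set_printoptions(precision=1,suppress=True)
T=cam('top');S=cam('scene')
def p(n,C,px,z): print(n,cast(C,px,z)[:,:2].tolist())
p('cup top',T,[[207.7,238.3]],75)
p('cup sc',S,[[230+284/2.8,190+133/2.8]],75)
p('purple top',T,[[90+226/3,140+228/3]],75)
p('card top edge',T,[[205.7,149.3],[204.3,205.7]],120)
s=lambda x,y:[230+x/2.8,190+y/2.8]
p('card sc top edge',S,[s(70,213),s(217,141)],120)
p('base top',T,[[193.3,164],[233.3,164],[232.7,200.7],[192.7,201.3]],10)
p('base sc',S,[s(107,323),s(203,272)],8)
p('clip top: pin,tip,levers',T,[[353,218],[353,194.5],[341.7,240.8],[358.3,241.3]],30)
c=lambda x,y:[215+(x-485)/4.8,140+y/4.8]
p('clip sc',S,[c(633,85),c(536,118),c(710,40),c(738,90)],30)
p('jar top',T,[[90+60/3,140+25/3]],140)
p('jar sc',S,[s(207,475)],140)
p('remote',T,[[207,277],[209,294],[270,273],[270,291]],18)
p('candle',T,[[344,150]],45)
E
```

```text
cup top [[501.5475782750733, 43.81875048602855]]
cup sc [[504.14609603840995, 47.06650712717976]]
purple top [[555.468285359854, 140.3655405498244]]
card top edge [[695.4378735032301, 41.47669026243695], [566.7217804880476, 44.06597336921233]]
card sc top edge [[697.4583940167802, 42.92518258800635], [569.9113165704284, 46.57832395906553]]
base top [[698.324523243135, 90.52496035684213], [694.8783082657908, -9.754518871419563], [600.8430061416102, -7.181038880983905], [602.5701244291206, 91.050713272463]]
base sc [[697.2178284068552, 91.43237969677813], [607.7812676664306, 92.89411884221954]]
clip top: pin,tip,levers [[544.6737860117603, -294.8168874554995], [602.1487767613772, -299.142698858813], [491.1701571854504, -264.0809343034023], [488.61013277928566, -303.2531755572947]]
clip sc [[546.5385525769152, -293.01540963326266], [603.2389683910724, -299.8224511682485], [494.1162546780457, -299.4639105465771], [498.3853845360131, -260.0879672464784]]
jar top [[698.2128266683006, 249.66452893603605]]
jar sc [[716.2460417110026, 266.508756484959]]
remote [[418.0191250224742, 54.643897796530226], [378.837372407658, 50.09208448179761], [422.6304298425936, -93.01008792600814], [381.2482140659185, -91.69309487254479]]
candle [[710.5381200155334, -282.46802102884305]]
```

>>> {"op": "servo_tool", "data": {
  "plan": [
    [[-1,0.45,-0.85,0,0,0,1],[-1,0.45,-0.85,0,0,0,1],[-1,0.45,-0.85,0,0,0,1],[-1,0.45,-0.85,0,0,0,1],[-1,0.45,-0.85,0,0,0,0]]
  ]
}}

```text
t: 0.52
ee_pos: [300.9, 416.7, 302.3]
orientation: [0.017, -3.141, 0.001]
ft_force: [0.7, 0.7, -0.3]
width: 87.3
grasp_force: 0.0
```

>>> {"op": "servo_tool", "data": {
  "plan": [
    [[-1,0.45,-0.85,0,0,0,0],[-1,0.45,-0.85,0,0,0,0],[-1,0.45,-0.85,0,0,0,0],[-1,0.45,-0.85,0,0,0,0],[-1,0.45,-0.85,0,0,0,0]]
  ]
}}

```text
t: 0.93
ee_pos: [391.0, 246.6, 302.6]
orientation: [0.009, -3.141, 0.0]
ft_force: [0.8, 0.7, -0.5]
width: 87.8
grasp_force: 0.0
```

>>> {"op": "servo_tool", "data": {
  "plan": [
    [[-1,0.45,-0.85,0,0,0,0],[-1,0.45,-0.85,0,0,0,0],[-1,0.45,-0.85,0,0,0,0],[-1,0.45,-0.85,0,0,0,0],[-1,0,0,0,0,0,0]]
  ]
}}

```text
t: 1.35
ee_pos: [465.0, 107.8, 302.8]
orientation: [-0.001, 3.14, -0.002]
ft_force: [-0.1, -0.2, -0.3]
width: 87.9
grasp_force: 0.0
```

```bash
python3 - <<'E'
from h import *
C=cam('wrist'); im=vision.get_image('wrist'); cv2.imwrite('pics/w1.png',cv2.cvtColor(im,cv2.COLOR_RGB2BGR))
H,S,V=hsv(im)
for k in (0,1):
    c=blob((S>130)&((H<14)|(H>172)),k); print(cv2.boundingRect(c),cv2.contourArea(c),cast(C,c,75)[:,:2].min(0),cast(C,c,75)[:,:2].max(0))
print(cast(C,[[280,210]],75))
E
```

```text
(104, 196, 141, 109) 4718.0 [463.73578591 -68.24558824] [575.3566249   75.67574399]
(371, 240, 83, 65) 1489.5 [506.64861513 196.93063768] [574.95353633 284.17254477]
[[477.07355391 109.43251691  75.        ]]
```

View pics/w1.png

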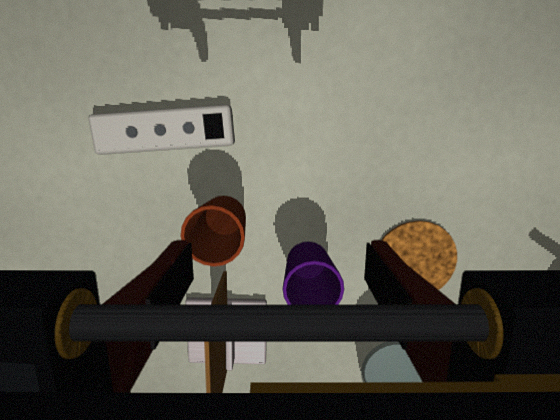

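The wrist view shows the cup rim centred near (213,236), about 62 px wide, the purple rim at (314,289), and the card's top edge running down from about (217,290).

```bash
python3 - <<'E'
from h import *
C=cam('wrist'); print(cast(C,[[213,236],[182,236],[245,236],[314,289]],75)[:,:2]); print(cast(C,[[419,256]],5), cast(C,[[224,275],[207,390]],120))
E
```

```text
[[500.96672887  47.7365744 ]
 [500.97968221  18.14200747]
 [500.95814412  78.24879569]
 [556.42802243 145.45346183]]
[[549.69962123 277.15832226   5.        ]] [[520.25359979  64.39030533 120.        ]
 [636.22520001  43.84960978 120.        ]]
```

>>> {"op": "servo_tool", "data": {
  "plan": [
    [[-1,0.46,-0.77,0,0,0,0],[-1,0.46,-0.77,0,0,0,0],[-1,0,0,-0.9,0,0,0],[-1,0,0,-0.9,0,0,0],[-1,0,0,-0.9,0,0,0]]
  ]
}}

```text
t: 1.82
ee_pos: [499.5, 51.3, 193.9]
orientation: [-0.008, 3.14, 0.001]
ft_force: [0.3, -0.1, -1.0]
width: 87.7
grasp_force: 0.0
```

>>> {"op": "servo_tool", "data": {
  "plan": [
    [[-1,0,0,-0.8,0,0,0],[-1,0,0,-0.6,0,0,0],[-1,0,0,-0.4,0,0,0],[-1,0,0,-0.2,0,0,0],[-1,0,0,0,0,0,0]]
  ]
}}

```text
t: 2.23
ee_pos: [498.2, 51.7, 113.1]
orientation: [0.01, -3.138, 0.0]
ft_force: [0.3, -0.5, 0.7]
width: 87.6
grasp_force: 0.0
```

>>> {"op": "servo_tool", "data": {
  "plan": [
    [[1,0,0,0,0,0,0],[1,0,0,0,0,0,0],[1,0,0,0,0,0,0],[1,0,0,0,0,0,0],[1,0,0,0,0,0,0]]
  ]
}}

```text
t: 2.65
ee_pos: [500.0, 50.8, 115.6]
orientation: [-0.008, 3.14, -0.0]
ft_force: [-0.4, -0.8, 3.6]
width: 61.6
grasp_force: 30.0
```

>>> {"op": "servo_tool", "data": {
  "plan": [
    [[1,0,0,0.5,0,0,0],[1,0,0,0.8,0,0,0],[1,0,0,0.8,0,0,0],[1,0,0,0.7,0,0,0],[1,0,0.4,0,0,0,0]]
  ]
}}

```text
t: 3.07
ee_pos: [501.8, 65.9, 231.9]
orientation: [-0.005, 3.133, 0.001]
ft_force: [2.9, -1.1, -1.5]
width: 61.3
grasp_force: 30.0
```

>>> {"op": "servo_tool", "data": {
  "plan": [
    [[1,0,0.8,0,0,0,0],[1,0.2,0.8,0,0,0,0],[1,0.3,0.8,0,0,0,0],[1,0.3,0.8,0,0,0,0],[1,0.3,0.8,0,0,0,0]]
  ]
}}

```text
t: 3.48
ee_pos: [543.4, 228.3, 227.0]
orientation: [0.008, -3.142, -0.0]
ft_force: [0.2, -1.3, -1.1]
width: 61.5
grasp_force: 30.0
```

>>> {"op": "servo_tool", "data": {
  "plan": [
    [[1,0.2,0.8,0,0,0,0],[1,0.1,0.3,0,0,0,0],[1,0,0,0,0,0,0],[1,0,0,-0.5,0,0,0],[1,0,0,-0.5,0,0,0]]
  ]
}}

```text
t: 3.9
ee_pos: [555.5, 270.2, 187.2]
orientation: [-0.009, 3.14, 0.001]
ft_force: [-0.5, -0.7, -2.3]
width: 61.4
grasp_force: 30.0
```

>>> {"op": "servo_tool", "data": {
  "plan": [
    [[1,0,0,-0.6,0,0,0],[1,0,0,-0.5,0,0,0],[1,0,0,-0.3,0,0,0],[1,0,0,-0.15,0,0,0],[1,0,0,-0.03,0,0,0]]
  ]
}}

```text
t: 4.32
ee_pos: [554.8, 269.8, 122.5]
orientation: [0.007, -3.14, 0.002]
ft_force: [0.8, 0.9, -2.5]
width: 61.4
grasp_force: 30.0
```

>>> {"op": "servo_tool", "data": {
  "plan": [
    [[1,0,0,-0.04,0,0,0],[1,0,0,-0.04,0,0,0],[1,0,0,0,0,0,0]]
  ]
}}

```text
t: 4.57
ee_pos: [555.9, 270.9, 121.1]
orientation: [-0.008, 3.14, 0.001]
ft_force: [-0.9, -0.9, -2.5]
width: 61.8
grasp_force: 30.0
```

Still no contact, so I'll lower slowly.

>>> {"op": "servo_tool", "data": {
  "plan": [
    [[1,0,0,-0.03,0,0,0],[1,0,0,-0.03,0,0,0],[1,0,0,0,0,0,0]]
  ]
}}

```text
t: 4.82
ee_pos: [556.5, 270.9, 120.5]
orientation: [-0.009, 3.139, 0.001]
ft_force: [-2.9, -3.5, 13.5]
width: 61.6
grasp_force: 30.0
```

>>> {"op": "servo_tool", "data": {
  "plan": [
    [[1,0,0,0.02,0,0,0],[-0.5,0,0,0,0,0,0],[-1,0,0,0,0,0,0],[-1,0,0,0,0,0,0],[-1,0,0,0,0,0,0]]
  ]
}}

```text
t: 5.23
ee_pos: [555.5, 270.9, 118.7]
orientation: [-0.008, 3.141, 0.0]
ft_force: [-0.1, 0.6, 0.4]
width: 82.4
grasp_force: 0.0
```

>>> {"op": "servo_tool", "data": {
  "plan": [
    [[-1,0,0,0,0,0,0],[-1,0,0,0.4,0,0,0],[-1,0,0,0.8,0,0,0],[-1,0,0,0.9,0,0,0],[-1,0,0,0.9,0,0,0]]
  ]
}}

```text
t: 5.65
ee_pos: [554.9, 270.6, 239.2]
orientation: [0.008, -3.14, 0.001]
ft_force: [0.8, 0.2, 0.5]
width: 88.3
grasp_force: 0.0
```

```bash
python3 - <<'E'
from h import *
for n in('top','scene'):
    C=cam(n); im=vision.get_image(n); H,S,V=hsv(im); 
    b=(90,190,150,250) if n=='top' else (335,290,400,375)
    bx=box(H.shape,*b)
    if n=='scene': cv2.imwrite('pics/s2.png',cv2.cvtColor(cv2.resize(im[200:400,230:430],None,fx=2.8,fy=2.8),cv2.COLOR_RGB2BGR))
    c=blob((S>130)&((H<10)|(H>172))&bx); P=cast(C,c,75); print(n,cv2.boundingRect(c),P.min(0),P.max(0))
o=readout.get_obs(); print(o['ee_pos'],o['width'])
E
```

```text
top (98, 203, 32, 28) [526.489546   223.24184047  75.        ] [589.73852399 295.68397829  75.        ]
scene (355, 333, 10, 11) [577.6339061  259.78790988  75.        ] [590.47901481 283.22726899  75.        ]
[558.2295186  272.17607442 244.70069036] 87.42418677260622
```

View pics/s2.png

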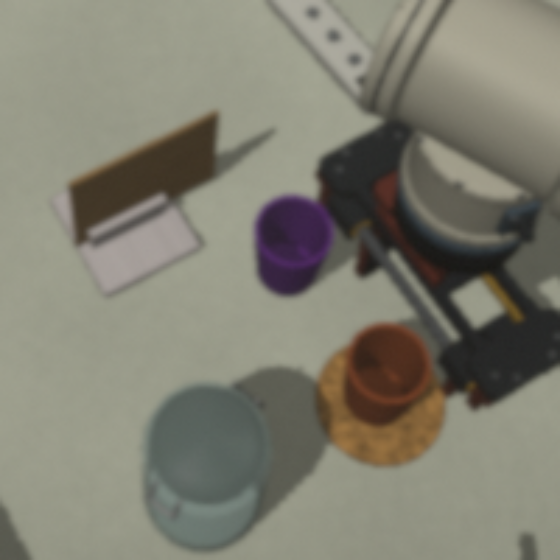

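The cup stands upright on the coaster (crop (390,370)) and the stand hasn't moved. Next is the clip.

>>> {"op": "servo_tool", "data": {
  "plan": [
    [[-1,-0.05,-1,0.1,0,0,0],[-1,-0.05,-1,0.1,0,0,0],[-1,-0.05,-1,0.1,0,0,0],[-1,-0.05,-1,0.1,0,0,0],[-1,-0.05,-1,0.1,0,0,0]]
  ]
}}

```text
t: 6.17
ee_pos: [544.7, 69.3, 258.1]
orientation: [0.009, -3.141, 0.0]
ft_force: [0.5, -0.5, 0.1]
width: 87.9
grasp_force: 0.0
```

>>> {"op": "servo_tool", "data": {
  "plan": [
    [[-1,-0.05,-1,0.1,0,0,0],[-1,-0.05,-1,0.1,0,0,0],[-1,-0.05,-1,0.1,0,0,0],[-1,-0.05,-1,0.1,0,0,0],[-1,-0.05,-1,0.1,0,0,0]]
  ]
}}

```text
t: 6.58
ee_pos: [534.7, -131.0, 278.1]
orientation: [0.008, -3.141, -0.0]
ft_force: [1.8, -0.2, 0.4]
width: 87.8
grasp_force: 0.0
```

>>> {"op": "servo_tool", "data": {
  "plan": [
    [[-1,-0.05,-1,0.1,0,0,0],[-1,-0.05,-1,0.1,0,0,0],[-1,0,-1,0,0,0,0],[-1,0,-1,0,0,0,0],[-1,0,0,0,0,0,0]]
  ]
}}

```text
t: 7.0
ee_pos: [531.2, -295.2, 286.2]
orientation: [-0.001, 3.141, -0.004]
ft_force: [0.1, 0.2, 0.3]
width: 87.5
grasp_force: 0.0
```

```bash
python3 - <<'E'
from h import *
o=readout.get_obs(); print(o['ee_pos'],o['orientation'],o['qvel'].round(3))
C=cam('wrist'); im=vision.get_image('wrist'); cv2.imwrite('pics/w2.png',cv2.cvtColor(im,cv2.COLOR_RGB2BGR))
np.save('w2.npy',np.array([*C[2].ravel(),*C[3]]))
E
```

```text
[ 531.17711635 -295.19824677  286.15829197] [-1.37456332e-03  3.14054146e+00 -3.81593954e-03] [ 0.074 -0.025  0.066  0.039  0.006  0.087]
```

View pics/w2.png

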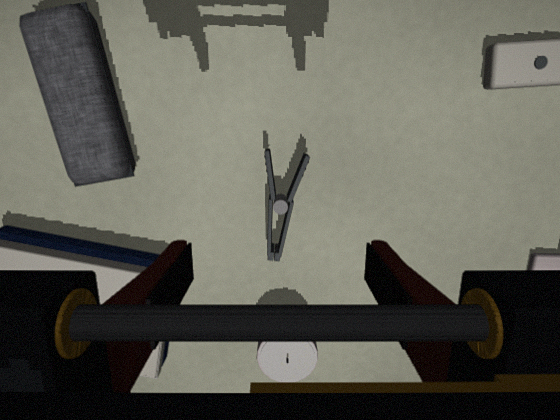

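The wrist view has the clip pin at (281,206), lever ends (267,151) and (307,155), and the jaw tip near (274,259).

```bash
python3 - <<'E'
from h import *
np.set_printoptions(precision=1,suppress=True)
a=np.load('w2.npy'); K,D,_,_=cam('wrist'); C=(K,D,a[:9].reshape(3,3),a[9:])
P=cast(C,[[281,206],[267,151],[307,155],[273.5,259]],30)[:,:2]; print(P)
m=(P[1]+P[2])/2
for A,B in((m,P[0]),(P[0],P[3]),(m,P[3])): d=B-A; print(np.hypot(*d),np.degrees(np.arctan2(d[1],d[0])))
im=cv2.imread('pics/w2.png'); print(im[140:270:6,255:315:4].min(2) if 0 else '')
E
```

```text
[[ 546.2 -292.8]
 [ 490.9 -306.6]
 [ 494.8 -267.4]
 [ 604.1 -300.6]]
53.69299032649021 -6.158558997742802
58.359969146699264 -7.681607617511016
112.04307951374646 -6.951802476583122
```

>>> {"op": "servo_tool", "data": {
  "plan": [
    [[-1,-0.3,0.08,-0.8,0,0,-0.7],[-1,-0.3,0.08,-0.8,0,0,-0.7],[-1,0,0,-0.9,0,0,0],[-1,0,0,-0.9,0,0,0],[-1,0,0,-0.6,0,0,0]]
  ]
}}

```text
t: 7.47
ee_pos: [505.8, -280.5, 123.3]
orientation: [-0.182, -3.133, -0.003]
ft_force: [-0.3, 0.4, 0.5]
width: 87.8
grasp_force: 0.0
```

>>> {"op": "servo_tool", "data": {
  "plan": [
    [[-1,0,0,-0.3,0,0,0],[-1,0,0,0,0,0,0],[-1,0,0,0,0,0,0]]
  ]
}}

```text
t: 7.72
ee_pos: [507.6, -282.1, 114.6]
orientation: [-0.182, -3.135, -0.001]
ft_force: [-0.2, -0.7, 0.3]
width: 87.8
grasp_force: 0.0
```

>>> {"op": "servo_tool", "data": {
  "plan": [
    [[-1,0,0,0,0,0,0]]
  ]
}}

```text
t: 7.8
ee_pos: [508.4, -282.8, 116.0]
orientation: [0.183, 3.134, -0.001]
ft_force: [0.0, 0.4, 1.0]
width: 88.0
grasp_force: 0.0
```

>>> {"op": "servo_tool", "data": {
  "plan": [
    [[-1,0,0,0,0,0,0]]
  ]
}}

```text
t: 7.88
ee_pos: [508.5, -283.1, 116.4]
orientation: [0.183, 3.133, -0.002]
ft_force: [1.3, 0.2, 0.7]
width: 87.9
grasp_force: 0.0
```

>>> {"op": "servo_tool", "data": {
  "plan": [
    [[-1,-0.05,-0.14,-0.4,0,0,0],[-1,0,0,-0.3,0,0,0],[-1,0,0,-0.1,0,0,0],[-1,0,0,0,0,0,0],[-1,0,0,0,0,0,0]]
  ]
}}

```text
t: 8.3
ee_pos: [505.5, -288.3, 82.8]
orientation: [-0.184, -3.136, -0.0]
ft_force: [0.0, -0.6, 0.6]
width: 87.9
grasp_force: 0.0
```

>>> {"op": "servo_tool", "data": {
  "plan": [
    [[1,0,0,0,0,0,0],[1,0,0,0,0,0,0],[1,0,0,0,0,0,0],[1,0,0,0,0,0,0],[1,0,0,0,0,0,0]]
  ]
}}

```text
t: 8.72
ee_pos: [505.6, -288.4, 82.9]
orientation: [0.184, 3.136, -0.0]
ft_force: [-0.6, 0.8, 0.6]
width: 57.9
grasp_force: 0.0
```

>>> {"op": "servo_tool", "data": {
  "plan": [
    [[1,0,0,0,0,0,0],[1,0,0,0,0,0,0],[1,0,0,0,0,0,0],[1,0,0,0,0,0,0]]
  ]
}}

```text
t: 9.05
ee_pos: [505.5, -288.4, 82.7]
orientation: [0.184, 3.136, -0.0]
ft_force: [0.2, -0.5, 0.8]
width: 31.0
grasp_force: 5.5
```

>>> {"op": "servo_tool", "data": {
  "plan": [
    [[1,0,0,0,0,0,0],[1,0,0,0,0,0,0],[1,0,0,0,0,0,0],[1,0,0,0,0,0,0],[1,0,0,0,0,0,0]]
  ]
}}

```text
t: 9.47
ee_pos: [505.5, -288.5, 82.7]
orientation: [0.183, 3.136, -0.0]
ft_force: [-0.8, -0.8, 1.5]
width: 16.9
grasp_force: 30.0
```

>>> {"op": "servo_tool", "data": {
  "plan": [
    [[1,0,0,0.4,0,0,0],[1,0,0,0.6,0,0,0],[1,-0.5,0,0.55,0,0,0],[1,-0.5,0.3,0,0,0,0],[1,-0.5,0.7,0,0,0,0.5]]
  ]
}}

```text
t: 9.88
ee_pos: [446.2, -250.4, 146.2]
orientation: [0.118, 3.135, -0.004]
ft_force: [-0.0, 0.8, -1.2]
width: 17.0
grasp_force: 30.0
```

>>> {"op": "servo_tool", "data": {
  "plan": [
    [[1,-0.5,0.8,0,0,0,0.6],[1,0,0.9,0,0,0,0],[1,0,0.9,0,0,0,0],[1,0,0.9,0,0,0,0],[1,0,0.9,0,0,0,0]]
  ]
}}

```text
t: 10.3
ee_pos: [424.9, -71.0, 144.7]
orientation: [-0.034, -3.141, -0.0]
ft_force: [0.5, -0.0, -1.3]
width: 17.7
grasp_force: 30.0
```

>>> {"op": "servo_tool", "data": {
  "plan": [
    [[1,0,0.9,0,0,0,0],[1,0,0.9,0,0,0,0],[1,0,0.8,0,0,0,0],[1,0,0.4,0,0,0,0],[1,0,0,0,0,0,0]]
  ]
}}

```text
t: 10.72
ee_pos: [425.2, 50.2, 144.7]
orientation: [0.027, 3.141, 0.0]
ft_force: [0.1, -0.2, -0.4]
width: 17.1
grasp_force: 30.0
```

>>> {"op": "servo_tool", "data": {
  "plan": [
    [[1,0,0,0,0,0,0],[1,0,0,0,0,0,0],[1,0,0,0,0,0,0]]
  ]
}}

```text
t: 10.97
ee_pos: [425.4, 46.7, 144.6]
orientation: [-0.035, -3.141, 0.0]
ft_force: [-0.0, 0.0, -1.4]
width: 17.1
grasp_force: 30.0
```

```bash
python3 - <<'E'
from h import *
o=readout.get_obs(); print(o['ee_pos'],o['orientation'],np.abs(o['qvel']).max(),o['width'])
for n in('wrist','top'):
    C=cam(n); im=vision.get_image(n); 
    if n=='wrist':
        np.save('w3.npy',np.array([*C[2].ravel(),*C[3]])); a=im
    else: b=im
cv2.imwrite('pics/w3.png',cv2.cvtColor(cv2.convertScaleAbs(a,alpha=1.5),cv2.COLOR_RGB2BGR)); cv2.imwrite('pics/t3full.png',cv2.cvtColor(b,cv2.COLOR_RGB2BGR))
E
```

```text
[425.37068171  46.7023483  144.62685567] [-3.48417743e-02 -3.14114418e+00  1.73758836e-04] 0.007087251200707766 17.09679885675581
```

View pics/w3.png

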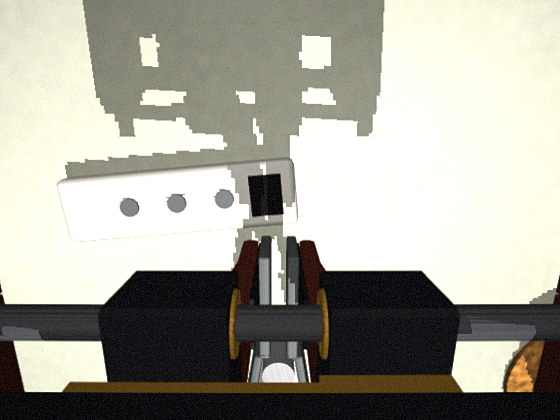

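The wrist view shows the clip held straight and open: lever ends at (265,238) and (291,238), pin at (278,372), between the fingers.

```bash
python3 - <<'E'
from h import *
np.set_printoptions(precision=1,suppress=True)
a=np.load('w3.npy'); K,D,_,_=cam('wrist'); C=(K,D,a[:9].reshape(3,3),a[9:])
print(cast(C,[[278,373],[278,238],[265,238],[291,238]],92)[:,:2])
im=cv2.imread('pics/t3full.png')
cv2.imwrite('pics/t3.png',cv2.convertScaleAbs(cv2.resize(im[140:280,150:270],None,fx=4.2,fy=4.2,interpolation=2),alpha=1.7))
E
```

```text
[[470.6  45.9]
 [404.3  47.4]
 [404.2  42. ]
 [404.5  52.8]]
```

View pics/t3.png

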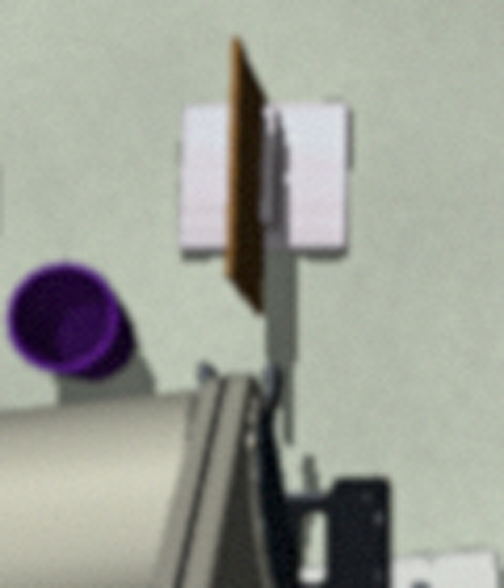

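The top crop shows jaw tips at about crop (207,367) and (272,370). The card's front edge runs from its top corner (230,275) to its bottom corner (262,312), between the tips in y.

```bash
python3 - <<'E'
from h import *
np.set_printoptions(precision=1,suppress=True)
C=cam('top'); q=lambda *p:[[150+x/4.2,140+y/4.2] for x,y in p]
for z in(62,77,92):print(z,cast(C,q((207,364),(272,366)),z)[:,:2].tolist())
print('card front top',cast(C,q((230,275)),120)[:,:2],'bottom',cast(C,q((263,312)),10)[:,:2],'back top',cast(C,q((236,40)),120)[:,:2])
E
```

```text
62 [[530.6380445818456, 65.16638724186187], [528.406867954825, 29.702666115307537]]
77 [[528.1934990620175, 62.46486785209852], [525.9995087044417, 27.592208622372695]]
92 [[525.7489535421894, 59.7633484623352], [523.5921494540584, 25.48175112943784]]
card front top [[567.2  43.1]] bottom [[568.6  42.1]] back top [[694.9  40.4]]
```

Lateral centring is within about 1 mm in the same camera. I'll advance about 66 mm slowly.

>>> {"op": "servo_tool", "data": {
  "plan": [
    [[1,0.2,0,0,0,0,0],[1,0.3,0,0,0,0,0],[1,0.3,-0.02,0,0,0,0],[1,0.2,0,0,0,0,0],[1,0,0,0,0,0,0]]
  ]
}}

```text
t: 11.48
ee_pos: [467.7, 46.4, 144.9]
orientation: [0.034, 3.139, 0.0]
ft_force: [-0.2, 0.2, -0.1]
width: 16.8
grasp_force: 30.0
```

>>> {"op": "servo_tool", "data": {
  "plan": [
    [[1,0.2,-0.02,0,0,0,0],[1,0.2,0,0,0,0,0],[1,0.15,0,0,0,0,0],[1,0.1,0,0,0,0,0],[1,0,0,0,0,0,0]]
  ]
}}

```text
t: 11.9
ee_pos: [492.5, 46.1, 144.7]
orientation: [0.033, 3.14, 0.0]
ft_force: [0.3, -0.5, -0.2]
width: 16.8
grasp_force: 30.0
```

>>> {"op": "servo_tool", "data": {
  "plan": [
    [[1,0,0,0,0,0,0],[1,0,0,0,0,0,0]]
  ]
}}

```text
t: 12.07
ee_pos: [491.0, 46.0, 144.5]
orientation: [-0.033, -3.141, 0.0]
ft_force: [0.3, -0.5, -0.6]
width: 17.4
grasp_force: 30.0
```

```bash
python3 - <<'E'
from h import *
o=readout.get_obs(); print(o['ee_pos'],o['orientation'],np.abs(o['qvel']).max(),o['width'],o['ft_force'],o['grasp_force'])
t=vision.get_image('top'); s=vision.get_image('scene')
a=cv2.resize(t[140:260,150:240],None,fx=4.2,fy=4.2,interpolation=2); b=cv2.resize(s[225:315,240:335],None,fx=4.2,fy=4.2,interpolation=2)
o=np.zeros((510,790,3),np.uint8); o[:a.shape[0],:a.shape[1]]=a; o[:b.shape[0],385:385+b.shape[1]]=b
cv2.imwrite('pics/f.png',cv2.cvtColor(cv2.convertScaleAbs(o,alpha=1.7),cv2.COLOR_RGB2BGR))
E
```

```text
[490.99259838  46.04516752 144.5483469 ] [-3.27918468e-02 -3.14072857e+00  5.32126386e-05] 0.0038230950177546227 17.43217329795141 [ 0.28541596 -0.4994122  -0.55874188] 29.98924970626831
```

View pics/f.png

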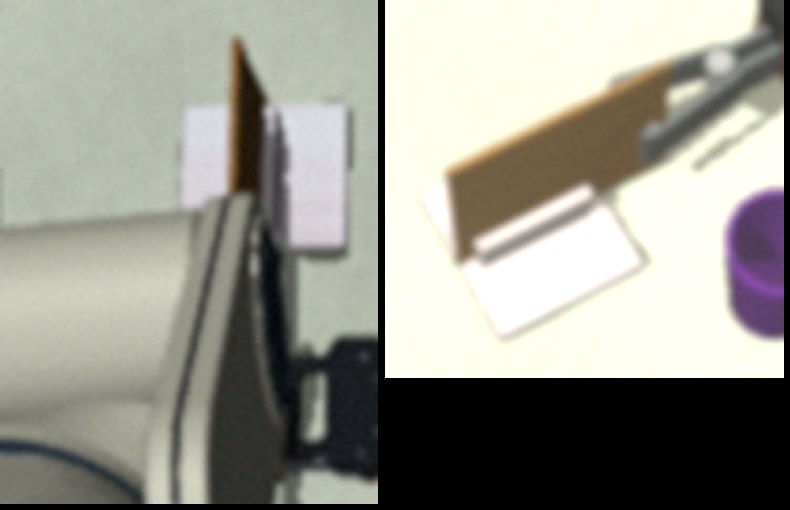

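One jaw is on each side of the card: the near tip is at crop (645,145), and the far tip shows over the top edge at (612,78). I'll check the depth numerically, then hand in.

```bash
python3 - <<'E'
from h import *
C=cam('scene'); q=lambda x,y:[240+(x-385)/4.2,225+y/4.2]
print(cast(C,[q(643,145)],77), cast(C,[q(612,78)],92), 'card corner',cast(C,[q(670,64)],120))
E
```

```text
[[592.96398483  60.96070745  77.        ]] [[590.58816416  25.22329744  92.        ]] card corner [[569.09011613  46.7219205  120.        ]]
```

```bash
python3 -c "
from workcell import close_job
print(close_job())"
```

```text
the job is handed in; nothing more can be done
None
```

The job is handed in, though I got no verdict back: the cup stands upright on the coaster, and the clip is held squeezed open about 60 mm above the sill, its jaws about 2 cm past the card's front edge, one on each side and not touching it in the last picture.

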